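# Interleave, stack the next plate and hold the centre punch on its mark

## Robot

A 6-joint arm with a two-finger parallel gripper is mounted at the origin on the work surface. World frame = base frame: x ahead of the robot, y to its left, z up, the work surface at z = 0. Lengths are in m, angles in rad, forces in N, time in s.
With the tool pointing down it reaches from about 0.25 to 0.725 m from the base axis. Payload 4 kg.
Tool frame: the origin (TCP) lies on the centre line of the jaws, within the pads' length; the fingertips stand ahead of it and the grasp point (between the pads) lies 11 mm behind it (bot.tip_extent is the z of the fingertips in the tool frame, in m); z points along the fingers, y is the direction in which the jaws open and shut (so a half turn about z gives the same grasp; the last joint's range is limited). The gripper opens to 85 mm and grips with 20 to 120 N. Pads are 22 mm wide; open, the fingers measure 114 mm over their backs; the gripper's body (76 mm by 85 mm) begins 54 mm behind the grasp point. The pads swing forward as they close: fully open they stand 13 mm farther back than shut.
Start: joints at [1.151, 0.241, 0.005, 1.335, 0, 1.571], TCP at [0.204, 0.457, 0.239] pointing down, gripper open.
Joint ranges: [-2.72, 2.72], [-1.05, 1.87], [-1.09, 1.28], [-1.99, 2.15], [-1.42, 1.44], [-3.14, 3.14]. Speed limits (rad/s): [2.79, 2.79, 3.14, 3.14, 3.14, 3.14].

## Interface

Orientations are given as a unit quaternion [x, y, z, w].
In Python, from workcell import bot gives the robot as it stands.
- The arm moves only by the shell command python3 -m jog 'ROWS'. ROWS is JSON, a list that holds one entry, the list of rows, each a list of 7 numbers: the shift along the world's x, y, z in m, then the turn, a rotation vector about the world's x, y, z in degrees, then the closure in counts, from 0 (fully open) to 255 (shut). In form: [[[tx, ty, tz, ax, ay, az, fingers], ...]]. A call has 1 to 10 rows; each row is the pose to reach, as a shift and turn from the pose commanded when the call began; what a row does not reach only later rows make up. A row lasts 1/12 s, in which the tool goes at most 41.7 mm and 7.16 degrees, less where a joint would pass 70% of its speed; a pose out of reach is approached as far as the arm can. A call with a gripper value outside its range is refused whole. The fingers move at their own pace and stop on an object; the grip force is fixed at half the most. Time passes only in rows, so rows that repeat a pose let the fingers close. It gives the time, the measured TCP pose, the force and the opening at its end, in the units of the state.
- bot.get_obs(): the state, without advancing time (a new reading comes with each control period).
- bot.camera(name): name is "scene" or "top" or "wrist"; returns the picture (480x640x3 uint8, blue, green, red); there is no depth.
- bot.camera_model(name): a dict with "K" (3x3 intrinsics, pixels), "T" (4x4, takes a point from camera to world coordinates). Camera axes: x right, y down, z forward; pixel columns grow to the right and rows downward; lengths in m; the calibration is good to about 2 mm. A picture is of the moment at which its call begins: read the wrist's pose just before it. camera_model takes no time and is no camera call; for the wrist camera it gives the pose at the moment of the call.
- bot.job_done(): hands the job in, once; it reports no verdict.
The state is a dict: "clock": time; "joint_pos": joint angles; "joint_vel": joint speeds; "tau": joint torques, N m; "eef_pos": TCP position; "tool_rot": TCP orientation; "ft_force": force on the tool from outside, world axes, zero at the start; "ft_torque": the same for the moment, N m; "grip_width": finger opening in m.
Only numpy, scipy, OpenCV 4.12 (cv2) and the standard library are available. Lean on these libraries where they do the work, as an engineer would, in place of code of your own. Each camera call takes 0.05 s, during which the arm holds its last target. There are 200 camera calls.

## Task

Lay the plywood sheet squarely on the finished plate in the pinned jig so its face is not bruised, then lay the marked plate squarely on the sheet, mark up and with its drilled end at the same end as the finished plate's; set both down, do not drop them. Then take the automatic centre punch out of the tool block and hold it upright with its point on the scribed cross, pressing lightly so that the spring nib goes in about 4 mm, well short of the 9 mm at which it fires. Finish while still holding it there, pressed and steady, so I can check it before it is fired, and leave the other tools where they are.

Things in the scene. Friction and masses are not known exactly. Their poses are not given: they have to be found in the camera images.
- jig: Dark steel jig plate fixed to the bench, 110 (x) by 190 (y) by 12 mm. Origin: centre of its underside. The stack sits centred on it, long side along jig y. Three 8 mm locating pins stand 25 mm above its top (top 4 mm tapered), centres at (x, y) = (35.5, 50), (35.5, -50) beside the stack and (0, -75.5) mm at its end: 1.5 mm of play to a centred plate.
- finished: Finished aluminium plate, 60 (x) by 140 (y) by 8 mm, loose, already lying centred in the jig and lined up with it (origin 12 mm above the jig's origin). Two 9 mm holes at its -y end (x = +-16, y = -50 mm). Origin: centre of its underside; z up.
- sheet: Plain plywood separator sheet without holes, 60 (x) by 140 (y) by 6 mm, about 36 g, lying flat on the bench to the left or right. Origin: centre of its underside; z up. Both ways round are alike.
- blank: The next aluminium plate, 60 (x) by 140 (y) by 8 mm, about 180 g, lying flat on the bench, on the other side from the sheet, mark upward. Two 9 mm holes through its -y end (x = +-16, y = -50 mm), the scribed mark at its +y end. Origin: centre of its underside; z up.
- mark (a point): The marked spot on the top face of the loose aluminium plate: centre of a scribed cross (lines 30 mm long) with a scribed ring of 11 mm diameter around it, on the plate's centre line 45 mm from its middle (plate x = 0, y = +45, z = 8 mm).
- block: Wooden tool block fixed to the bench, 55 (x) by 145 (y) by 42 mm high, nearer the robot than the jig, with three 13 mm holes, 39 mm deep, in a row along its y (at y = -45, 0, +45 mm). Each holds one upright tool, in any order. Origin: centre of its underside.
- punch: Automatic centre punch, about 120 g, standing point down in the block: the stoutest tool there. Steel barrel 17 mm dia, 74 mm long, then a 19 mm dia cap, top 97 mm above the origin; below it an 11 mm snout and 4 mm nib, point 34 mm below the origin. Origin: on the axis at the barrel's lower shoulder, which rests on the block's top (42 mm above the bench); z up the axis.
- punch_grip (a point): Point on the punch's axis at which to grip the barrel, 55 mm above its origin.
- punch_tip (a point): Point of the punch's spring nib (moves with the nib).
- nib (a joint): How far the nib is pushed into the punch, m: 0 = fully out, grows as it is pressed in, to 0.010 at most; it fires past 0.009. Spring: 3 N to start it, then 1 N per mm (about 7 N at 4 mm); it springs back out when let go.
- pin_punch: Pin punch standing in the tool block: plain dark rod of 11.6 mm diameter, 115 mm long, top about 118 mm above the bench. Origin: its lower end. Leave alone.
- scriber: Scriber standing point up in the tool block: thin steel, 11.6 mm handle in the hole narrowing to a needle, 140 mm long. Origin: its lower end. Leave alone.
- spanner: Open-ended spanner, 170 mm, lying near the robot on the left. Leave alone.
- screwdriver: Screwdriver, 190 mm, lying near the robot on the right. Leave alone.
- hammer: Hammer, 260 mm, lying at the far left. Leave alone.
- tin: Closed steel tin, 72 mm diameter, 62 mm high, at the far right. Leave alone.
- offcut: Small aluminium offcut, 30 by 40 by 20 mm, near the tool block, robot side. Leave alone.
- square: Engineer's square lying flat beyond the jig, 100 mm stock and 130 mm blade, 14 mm high. Leave alone.
There are look-alikes about, which are no part of the job. What is shaped like the sheet but green or orange is not meant. Leave any blue or turquoise look-alike of the punch alone.

How it is judged:
On the way, in this order (a step that is already met when the one before it is completed fails the run):
1. the plywood sheet lies squarely on the finished plate in the jig, let go (x of finished in the frame of jig between -0.004 and 0.004 m and y of finished in the frame of jig between -0.004 and 0.004 m and z of finished in the frame of jig between 0.01 and 0.014 m and angle between each of finished, sheet's own z axis and vertical below 0.05 rad and angle between the y axis of each of finished, sheet and the y axis of jig, either way round below 0.06 rad and linear speed of each of finished, sheet below 0.01 m/s and x of sheet in the frame of jig between -0.004 and 0.004 m and y of sheet in the frame of jig between -0.004 and 0.004 m and z of sheet in the frame of jig between 0.018 and 0.022 m and contact force between the fingers and sheet below 0.05 N), for 0.2 s.
2. the marked plate lies squarely on the sheet, mark up and same way round as the finished plate, let go (x of sheet in the frame of jig between -0.004 and 0.004 m and y of sheet in the frame of jig between -0.004 and 0.004 m and z of sheet in the frame of jig between 0.018 and 0.022 m and angle between each of sheet, blank's own z axis and vertical below 0.05 rad and angle between the y axis of each of sheet, blank and the y axis of jig, either way round below 0.06 rad and linear speed of each of sheet, blank below 0.01 m/s and x of blank in the frame of jig between -0.004 and 0.004 m and y of blank in the frame of jig between -0.004 and 0.004 m and z of blank in the frame of jig between 0.024 and 0.028 m and y of mark in the frame of jig above 0.03 m and contact force between the fingers and blank below 0.05 N), for 0.2 s.
At the end, for the whole second after the job is handed in: Finished plate, sheet, marked plate stacked in the jig, each within 4 mm of centred, 3 deg of square, still, untouched, mark up at the jig's +y end. Gripper holds the punch upright within 5 deg, point within 4 mm of the cross, nib in 1.5 to 7 mm (2 to 14 N), steady (all of step 2 and x of finished in the frame of jig between -0.004 and 0.004 m and y of finished in the frame of jig between -0.004 and 0.004 m and z of finished in the frame of jig between 0.01 and 0.014 m and angle between finished's own z axis and vertical below 0.05 rad and angle between the y axis of finished and the y axis of jig, either way round below 0.06 rad and linear speed of each of finished, punch below 0.01 m/s and z of mark in the frame of jig above 0.03 m and contact force between the fingers and sheet below 0.05 N and horizontal distance between punch_tip and mark below 0.004 m and angle between punch's own z axis and vertical below 0.087 rad and height (world z) of punch above 0.05 m and value of joint nib between 0.0015 and 0.007 m and contact force between punch and blank between 2 and 14 N and contact force between the fingers and punch above 1 N and contact force between punch and block below 0.05 N); the arm keeps its last pose, push and grip.
It fails at once if another tool or loose thing is disturbed (moved more than 30 mm) (distance of any of spanner, screwdriver, hammer, tin, offcut, square, pin_punch, scriber from where it was at the start of the episode above 0.03 m).
It fails at once if the punch fires (nib pushed in more than 9 mm) (value of joint nib above 0.009 m).
It fails at once if the sheet is dropped (let go and falling faster than 0.5 m/s) (contact force between the fingers and sheet below 0.01 N and linear speed of sheet above 0.5 m/s).
It fails at once if the marked plate is dropped (let go and falling faster than 0.5 m/s) (contact force between the fingers and blank below 0.01 N and linear speed of blank above 0.5 m/s).
It also fails if it takes over 72 s, if anything falls off the work surface, if the arm or the gripper's body presses on something with over 40 N, if the wrist force passes 120 N, or if a joint passes its speed limit or range.

## Working session

There is one attempt and no reset: what is moved stays moved. The work goes in short steps, Python scripts to look and compute and a shell command to move; the robot and the scene stay as the last step left them, time stands still between calls to the robot, and variables do not carry over. Pictures are saved under pics/ and viewed, about 8 in all and at most 12, crops included, and the job is handed in when it is done.

```bash
ls; mkdir -p pics; python3 - <<'E'
from workcell import bot
import cv2
for n in("top","scene"):
    cv2.imwrite(f"pics/{n}0.png",bot.camera(n)); m=bot.camera_model(n); print(n,m["K"],m["T"])
o=bot.get_obs(); print(o, bot.tip_extent); print(bot.camera_model("wrist"))
E
```

```text
pics
top [[612.2197127    0.         330.95975993]
 [  0.         612.2197127  242.6946445 ]
 [  0.           0.           1.        ]] [[-2.75822870e-02 -9.97507339e-01  6.49486387e-02  3.75706663e-01]
 [-9.99618576e-01  2.74338938e-02 -3.17567860e-03 -1.61048881e-02]
 [ 1.38596865e-03 -6.50114582e-02 -9.97883555e-01  1.85565976e+00]
 [ 0.00000000e+00  0.00000000e+00  0.00000000e+00  1.00000000e+00]]
scene [[518.38791175   0.         324.30512118]
 [  0.         518.38791175 241.11745994]
 [  0.           0.           1.        ]] [[-0.74392664  0.55383147 -0.37395702  0.95803385]
 [ 0.66812043  0.60492101 -0.43322704  0.47355423]
 [-0.01372031 -0.57213746 -0.82004297  1.09205802]
 [ 0.          0.          0.          1.        ]]
{'clock': 0.1, 'joint_pos': array([1.15100892e+00, 2.41346843e-01, 3.86426580e-03, 1.33520314e+00,
       2.70122924e-06, 1.57080152e+00]), 'joint_vel': array([ 0.00089615, -0.0015815 ,  0.00263245,  0.00060938, -0.00034255,
        0.00065309]), 'tau': array([-6.62236434e-04, -3.73137510e+01,  2.53010398e+01,  1.08816932e-02,
       -7.92071842e-05,  6.54073744e-06]), 'eef_pos': array([0.20355852, 0.45608644, 0.2384994 ]), 'tool_rot': array([ 2.08358385e-01,  9.78052090e-01, -9.23679220e-04, -1.98151018e-04]), 'ft_force': array([-0.43426212, -0.17031316,  0.6322967 ]), 'ft_torque': array([-0.03608766, -0.01957792, -0.03809254]), 'grip_width': 0.08580428079745513} 0.008
{'K': array([[432.87442369,   0.        , 311.22942387],
       [  0.        , 432.87442369, 238.43839333],
       [  0.        ,   0.        ,   1.        ]]), 'T': array([[ 0.40839611,  0.880868  ,  0.23934116,  0.14341225],
       [ 0.91280332, -0.39363294, -0.1088265 ,  0.4828941 ],
       [-0.00164922,  0.26291572, -0.96481739,  0.37316824],
       [ 0.        ,  0.        ,  0.        ,  1.        ]])}
```

View pics/top0.png

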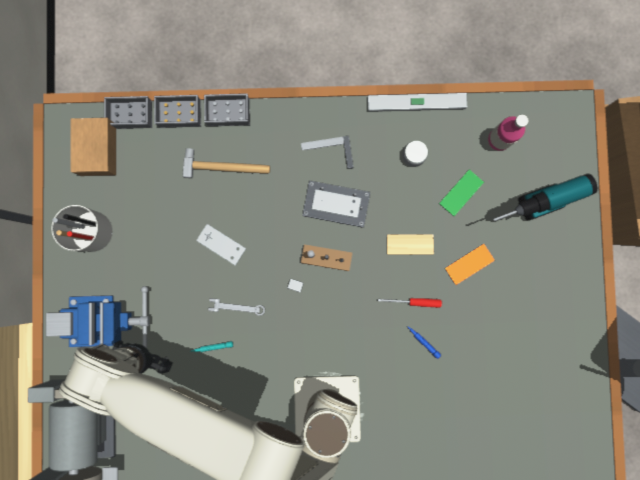

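View pics/scene0.png

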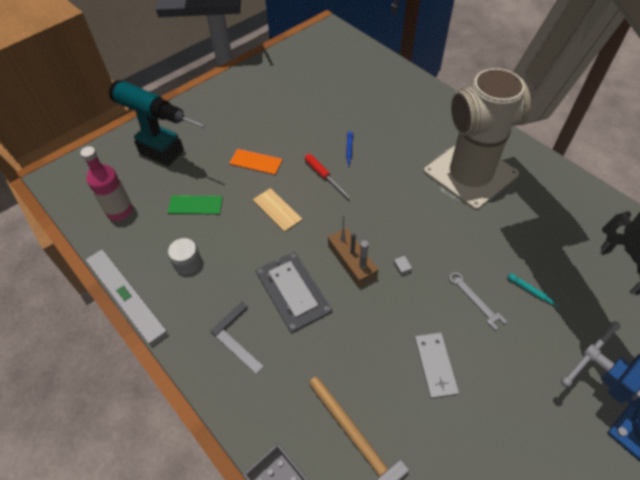

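Top view shows the wood sheet at (411,244), the blank at (221,245) with its cross at the upper left, the jig at (337,203), and the block at (326,257). The punch is in the block's left (+y) hole. Next: rough poses from top-view masks, plus an enlarged crop.

```bash
cat > h.py <<'E'
import cv2, numpy as np
from workcell import bot
def ray(m,uv,z):
    K,T=m["K"],m["T"]; uv=np.atleast_2d(np.float64(uv))
    d=np.c_[uv,np.ones(len(uv))]@np.linalg.inv(K).T@T[:3,:3].T; c=T[:3,3]
    return c+d*((z-c[2])/d[:,2:])
def proj(m,P):
    T=np.linalg.inv(m["T"]); p=np.atleast_2d(P)@T[:3,:3].T+T[:3,3]; q=p@m["K"].T; return q[:,:2]/q[:,2:]
def rects(mask,m,z,lo,hi):
    "contours on plane z: centre, long-axis angle (deg from +y), size mm, px centre"
    out=[]
    for c in cv2.findContours(mask.astype(np.uint8),cv2.RETR_EXTERNAL,cv2.CHAIN_APPROX_NONE)[0]:
        if not lo<cv2.contourArea(c)<hi: continue
        w=ray(m,c[:,0,:],z)[:,:2]; b=cv2.boxPoints(cv2.minAreaRect((w*1000).astype(np.float32)))
        e=[b[1]-b[0],b[2]-b[1]]; L=max(e,key=np.linalg.norm); S=min(e,key=np.linalg.norm)
        a=(np.degrees(np.arctan2(-L[0],L[1]))+90)%180-90
        out.append((b.mean(0).round(1),round(a,1),round(float(np.linalg.norm(L)),1),round(float(np.linalg.norm(S)),1),c[:,0].mean(0).round()))
    return out
E
python3 - <<'E'
from h import *
im=cv2.imread("pics/top0.png"); m=bot.camera_model("top")
hsv=cv2.cvtColor(im,cv2.COLOR_BGR2HSV); H,S,V=cv2.split(hsv)
roi=np.zeros_like(H); roi[130:345,170:480]=1
print("wood"); [print(r) for r in rects((H>10)&(H<30)&(S>60)&(V>110)&(roi>0),m,.006,200,3000)]
print("grey"); [print(r) for r in rects((S<25)&(V>130)&(roi>0),m,.008,100,4000)]
print("dark"); [print(r) for r in rects((S<60)&(V<85)&(roi>0),m,.012,300,6000)]
for p in [(160,300),(250,60)]: pass
c=im[170:280,180:450]; cv2.imwrite("pics/crop.png",cv2.resize(c,None,fx=2.95,fy=2.95,interpolation=cv2.INTER_CUBIC))
E
```

```text
wood
(array([ 415.7, -430.8], dtype=float32), np.float32(30.7), 126.2, 63.8, array([465., 265.]))
(array([452.1,  -6.1], dtype=float32), np.float32(-11.1), 149.1, 57.7, array([323., 257.]))
(array([ 485.6, -261.1], dtype=float32), np.float32(-1.6), 139.6, 60.7, array([410., 244.]))
(array([737.4, 277.8], dtype=float32), np.float32(-5.0), 236.2, 25.7, array([231., 167.]))
grey
dark
```

View pics/crop.png

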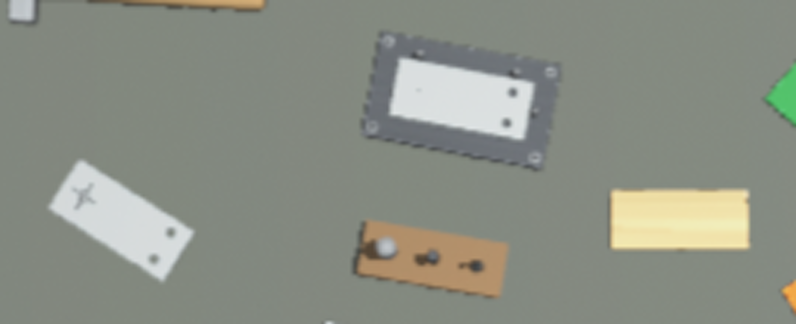

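The crop shows the finished plate's holes on the right (-y), the jig pins on the +x and -y sides, and the blank's cross at its upper left with its holes to the right, so no flip is needed.

```bash
python3 - <<'E'
from h import *
im=cv2.imread("pics/top0.png"); m=bot.camera_model("top")
hsv=cv2.cvtColor(im,cv2.COLOR_BGR2HSV); H,S,V=cv2.split(hsv)
for p in [(221,245),(337,203),(312,200),(270,220)]: print(p,hsv[p[1],p[0]])
roi=np.zeros_like(H); roi[130:345,170:480]=1
Vb=(V>170)&(S<40)&(roi>0)
print("blank"); [print(r) for r in rects(Vb,m,.008,400,4000)]
print("fin"); [print(r) for r in rects(Vb,m,.020,400,4000)]
R=im[:,:,2].astype(int);B=im[:,:,0].astype(int)
print("jig"); [print(r) for r in rects(((V<122)|Vb)&(S<70)&(roi>0),m,.010,300,6000)]
print("barrelcap", ray(m,(310,254),.135))
E
```

```text
(221, 245) [ 96   6 219]
(337, 203) [ 90   6 223]
(312, 200) [103  16 114]
(270, 220) [ 50  17 136]
blank
(array([501.3, 312.1], dtype=float32), np.float32(-33.8), 140.8, 61.3, array([221., 244.]))
(array([616.5, -41.1], dtype=float32), np.float32(-12.3), 141.7, 60.3, array([336., 203.]))
fin
(array([500.5, 309.9], dtype=float32), np.float32(-33.8), 139.9, 60.9, array([221., 244.]))
(array([615. , -40.9], dtype=float32), np.float32(-12.3), 140.8, 59.9, array([336., 203.]))
jig
(array([501.2, 311.7], dtype=float32), np.float32(-33.8), 140.7, 61.3, array([221., 244.]))
(array([615. , -39.1], dtype=float32), np.float32(-12.4), 192.6, 113.5, array([342., 207.]))
(array([ 761.6, -279.7], dtype=float32), np.float32(-1.6), 85.7, 77.2, array([413., 154.]))
(array([764.8, -16.5], dtype=float32), np.float32(6.7), 147.7, 103.9, array([334., 147.]))
barrelcap [[0.45746219 0.03823522 0.135     ]]
```

```bash
python3 -m jog '[[[0.411,-0.497,0.012,0,0,-78.2,0],[0.411,-0.497,0.012,0,0,-78.2,0],[0.411,-0.497,0.012,0,0,-78.2,0],[0.411,-0.497,0.012,0,0,-78.2,0],[0.411,-0.497,0.012,0,0,-78.2,0],[0.411,-0.497,0.012,0,0,-78.2,0],[0.411,-0.497,0.012,0,0,-78.2,0],[0.411,-0.497,0.012,0,0,-78.2,0],[0.411,-0.497,0.012,0,0,-78.2,0],[0.411,-0.497,0.012,0,0,-78.2,0]]]'; python3 - <<'E'
from workcell import bot
from scipy.spatial.transform import Rotation as R
import numpy as np
o=bot.get_obs(); M=R.from_quat(o["tool_rot"]).as_matrix(); print(o["clock"],o["eef_pos"],np.degrees(np.arctan2(M[1,1],M[0,1])),M[:,2],o["joint_pos"])
E
```

```text
clock: 0.93
eef_pos: [0.4699, 0.1336, 0.2468]
tool_rot: [0.743, 0.669, -0.0, -0.0]
ft_force: [0.5, 0.3, -0.4]
grip_width: 0.0855
0.9333 [0.4699301  0.13355215 0.24681117] -6.039464883835093 [-5.90269408e-04 -1.54750568e-05 -9.99999826e-01] [ 2.76806627e-01  2.15158622e-01 -8.24813673e-03  1.34796160e+00
  1.46425946e-04  1.95301144e+00]
```

```bash
python3 -m jog '[[[0.135,-0.163,0.003,0,0,-6,0],[0.135,-0.163,0.003,0,0,-6,0],[0.135,-0.163,0.003,0,0,-6,0],[0.135,-0.163,0.003,0,0,-6,0],[0.135,-0.163,0.003,0,0,-6,0],[0.135,-0.163,0.003,0,0,-6,0],[0.135,-0.163,0.003,0,0,-6,0],[0.135,-0.163,0.003,0,0,-6,0]]]'; cat >> h.py <<'E'
from scipy.spatial.transform import Rotation as Rot
def st():
    o=bot.get_obs(); M=Rot.from_quat(o["tool_rot"]).as_matrix()
    print(round(o["clock"],2),(o["eef_pos"]*1000).round(1),"jaw",round(np.degrees(np.arctan2(M[1,1],M[0,1])),2),"tilt",np.degrees(M[:2,2]).round(2),"F",o["ft_force"].round(1),"w",round(o["grip_width"]*1000,1))
    return o
E
python3 - <<'E'
from h import *
st(); im=bot.camera("wrist"); m=bot.camera_model("wrist"); st()
cv2.imwrite("pics/w1.png",im); np.savez("w1.npz",K=m["K"],T=m["T"])
E
```

```text
clock: 1.6
eef_pos: [0.6037, -0.0276, 0.249]
tool_rot: [0.776, 0.631, -0.001, -0.001]
ft_force: [0.3, 0.2, -0.9]
grip_width: 0.0852
1.6 [603.7 -27.6 249. ] jaw -11.72 tilt [-0.14  0.03] F [ 0.3  0.2 -0.9] w 85.2
1.65 [603.5 -26.8 249.5] jaw -11.64 tilt [-0.1   0.03] F [ 0.4  0.5 -0.2] w 85.4
```

View pics/w1.png

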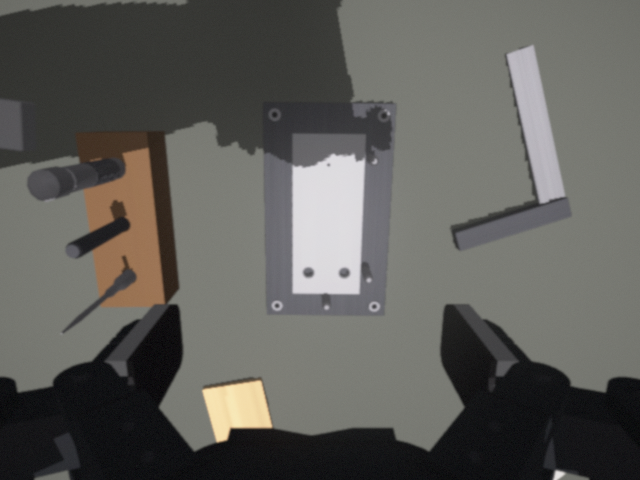

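The wrist view shows the finished plate spanning columns 292–365 and rows 134–294, with holes at (308,272) and (344,272). The pins are at (375,161), (368,280) and (326,307), and the arm's shadow covers the top. The block and tools are on the left.

```bash
python3 - <<'E'
from h import *
im=cv2.imread("pics/w1.png"); m=dict(np.load("w1.npz"))
V=cv2.cvtColor(im,cv2.COLOR_BGR2GRAY); print(V[145,280:380:5],V[220,255:400:5])
# plate left/right edges by row, bottom/top by column (sub-pixel gradient peak)
g=cv2.GaussianBlur(V,(3,3),0).astype(float)
def peak(a,lo,sgn):
    d=np.gradient(a)*sgn; i=int(d[1:-1].argmax())+1; y0,y1,y2=d[i-1:i+2]; return lo+i+.5*(y0-y2)/(y0-2*y1+y2)
L=[(peak(g[r,282:302],282,1),r) for r in range(172,286,3)]
Rr=[(peak(g[r,354:370],354,-1),r) for r in range(172,262,3)]
B=[(c,peak(g[285:303,c],285,-1)) for c in range(298,355,3)]
T=[(c,peak(g[126:142,c],126,1)) for c in range(298,355,3)]
z=.020
def fit(P):
    w=ray(m,P,z)[:,:2]*1000; c=np.median(w,0); v=cv2.fitLine(w.astype(np.float32),cv2.DIST_HUBER,0,.01,.01).ravel(); return v[:2],v[2:]
ls={k:fit(P) for k,P in dict(L=L,R=Rr,B=B,T=T).items()}
for k,(v,p) in ls.items(): print(k,p.round(1),np.degrees(np.arctan2(-v[0],v[1])).round(2))
def X(a,b):
    (v,p),(u,q)=ls[a],ls[b]; t=np.linalg.solve(np.c_[v,-u],q-p); return p+t[0]*v
C=[X(a,b) for a,b in("LB","RB","RT","LT")]; print(np.round(C,1),"centre",np.mean(C,0).round(1)); print([np.linalg.norm(C[i]-C[i-1]).round(1) for i in range(4)])
print("jig corners rough", ray(m,[(267,315),(386,315),(396,102),(264,102)],.012).round(4), ray(m,[(267,315),(386,315),(396,102),(264,102)],.012).mean(0))
# sheet part, cap
E
```

```text
[ 57  56  60 101 101 102 100 101 103 103 102 103 101 102 103 103 102  82
  66  64] [127 127 110 107 109 111 112 116 219 219 220 222 221 220 220 221 221 221
 220 221 220 216 118 115 116 113 113 125 128]
L [582.8 -45.4] -12.3
R [644.  -48.4] -12.23
B [ 596.9 -111.7] -102.31
T [629.2  25.2] -102.15
[[ 569.7 -105.8]
 [ 628.8 -118.7]
 [ 658.6   18.9]
 [ 599.6   31.6]] centre [614.2 -43.5]
[np.float32(140.6), np.float32(60.5), np.float32(140.8), np.float32(60.3)]
jig corners rough [[ 0.541  -0.1255  0.012 ]
 [ 0.65   -0.1481  0.012 ]
 [ 0.6882  0.0383  0.012 ]
 [ 0.5821  0.0602  0.012 ]] [ 0.61533625 -0.04376942  0.012     ]
```

```bash
python3 -m jog '[[[-0.123,-0.22,0,0,0,10,0],[-0.123,-0.22,0,0,0,10,0],[-0.123,-0.22,0,0,0,10,0],[-0.123,-0.22,0,0,0,10,0],[-0.123,-0.22,0,0,0,10,0],[-0.123,-0.22,0,0,0,10,0],[-0.123,-0.22,0,0,0,10,0],[-0.123,-0.22,0,0,0,10,0],[-0.123,-0.22,0,0,0,10,0],[-0.123,-0.22,0,0,0,10,0]]]'; cat >> h.py <<'E'
def shot(n):
    st(); m=bot.camera_model("wrist"); im=bot.camera("wrist"); cv2.imwrite(f"pics/{n}.png",im); np.savez(n,**m); st(); return im,m
def woodmask(im):
    H,S,V=cv2.split(cv2.cvtColor(im,cv2.COLOR_BGR2HSV)); return (H>12)&(H<32)&(S>60)&(V>130)
E
python3 - <<'E'
from h import *
im,m=shot("w2"); [print(r) for r in rects(woodmask(im),m,.006,1000,60000)]
E
```

```text
clock: 2.48
eef_pos: [0.4819, -0.2456, 0.2504]
tool_rot: [0.716, 0.698, 0.0, 0.0]
ft_force: [0.0, 0.2, 0.0]
grip_width: 0.0857
2.48 [ 481.9 -245.6  250.4] jaw -1.51 tilt [0.04 0.02] F [0.  0.2 0. ] w 85.7
2.53 [ 482.1 -245.5  250.3] jaw -1.49 tilt [0.02 0.01] F [0.4 0.7 0.3] w 85.2
(array([ 485.5, -268.1], dtype=float32), np.float32(-1.6), 133.4, 61.1, array([315., 220.]))
```

```bash
python3 - <<'E'
from h import *
im=cv2.imread("pics/w2.png"); m=dict(np.load("w2.npz")); hsv=cv2.cvtColor(im,cv2.COLOR_BGR2HSV); print(hsv[100:310:6,315].tolist())
H,S,V=cv2.split(hsv)
for v in (60,90): [print(r) for r in rects((H>10)&(H<34)&(S>50)&(V>v),m,.006,1000,60000)]
E
```

```text
[[30, 24, 54], [30, 23, 56], [30, 27, 56], [26, 35, 59], [20, 38, 61], [18, 40, 63], [14, 41, 68], [16, 90, 119], [16, 89, 121], [17, 90, 122], [18, 88, 174], [21, 79, 235], [21, 78, 236], [21, 78, 236], [21, 79, 236], [21, 79, 237], [21, 79, 236], [21, 79, 237], [21, 77, 237], [22, 76, 237], [21, 79, 237], [21, 78, 236], [22, 76, 237], [22, 76, 237], [22, 76, 237], [22, 76, 237], [22, 77, 237], [22, 76, 237], [22, 75, 237], [22, 76, 236], [21, 77, 236], [22, 77, 236], [19, 74, 203], [22, 23, 122], [24, 21, 121]]
(array([ 420.7, -441.7], dtype=float32), np.float32(30.5), 143.5, 64.6, array([251., 383.]))
(array([ 485.5, -264.8], dtype=float32), np.float32(-1.5), 142.1, 61.8, array([315., 214.]))
(array([ 420.6, -442. ], dtype=float32), np.float32(30.5), 143.0, 64.2, array([251., 385.]))
(array([ 485.6, -265.7], dtype=float32), np.float32(-1.6), 140.3, 61.7, array([315., 215.]))
```

```bash
python3 -m jog '[[[0.0035,-0.0185,-0.21,0,0,0,45],[0.0035,-0.0185,-0.21,0,0,0,45],[0.0035,-0.0185,-0.21,0,0,0,45],[0.0035,-0.0185,-0.21,0,0,0,45],[0.0035,-0.0185,-0.21,0,0,0,45],[0.0035,-0.0185,-0.21,0,0,0,45],[0.0035,-0.0185,-0.21,0,0,0,45],[0.0035,-0.0185,-0.21,0,0,0,45]]]'; python3 - <<'E'
from h import *
shot("w3")
E
```

```text
clock: 3.2
eef_pos: [0.4864, -0.2655, 0.0416]
tool_rot: [0.717, 0.697, 0.0, 0.001]
ft_force: [0.5, -0.2, 0.9]
grip_width: 0.0702
3.2 [ 486.4 -265.5   41.6] jaw -1.57 tilt [ 0.09 -0.04] F [ 0.5 -0.2  0.9] w 70.2
3.25 [ 487.2 -266.2   42.9] jaw -1.59 tilt [ 0.24 -0.12] F [ 0.3 -0.2  0.1] w 70.1
```

View pics/w3.png

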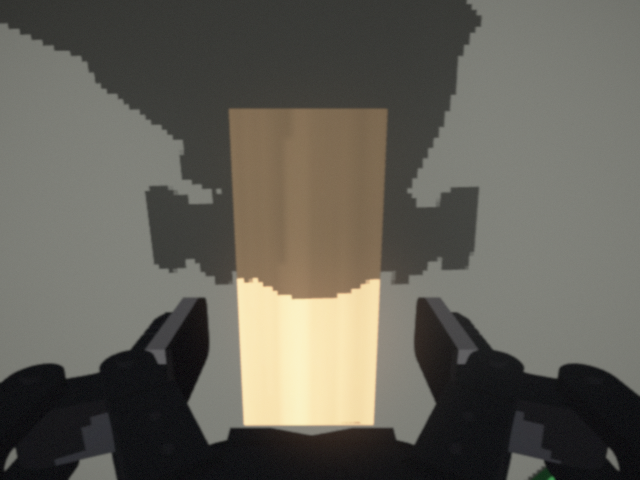

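The fingers straddle the sheet, with pads near columns 205 and 415 and the sheet spanning columns 235–385. It is well centred, so I descend.

```bash
python3 -m jog '[[[0,0,-0.02,0,0,0,45],[0,0,-0.03,0,0,0,45],[0,0,-0.034,0,0,0,45],[0,0,-0.034,0,0,0,45],[0,0,-0.034,0,0,0,45],[0,0,-0.034,0,0,0,45]]]';  python3 -c "
from h import *
st()"
```

```text
clock: 3.75
eef_pos: [0.4855, -0.2663, 0.0072]
tool_rot: [0.717, 0.697, 0.0, 0.001]
ft_force: [0.0, 0.6, -0.2]
grip_width: 0.0704
3.75 [ 485.5 -266.3    7.2] jaw -1.67 tilt [ 0.09 -0.05] F [ 0.   0.6 -0.2] w 70.4
```

```bash
python3 -m jog '[[[0,0,-0.0025,0,0,0,45],[0,0,-0.0025,0,0,0,45],[0,0,-0.0025,0,0,0,70],[0,0,-0.0025,0,0,0,90],[0,0,-0.0025,0,0,0,110],[0,0,-0.0025,0,0,0,110],[0,0,-0.0025,0,0,0,110],[0,0,-0.0025,0,0,0,110]]]';  python3 -c "
from h import *
st()"
```

```text
clock: 4.42
eef_pos: [0.4852, -0.2662, 0.0043]
tool_rot: [0.717, 0.697, 0.0, 0.001]
ft_force: [-1.2, -0.3, 4.5]
grip_width: 0.0578
4.42 [ 485.2 -266.2    4.3] jaw -1.67 tilt [ 0.06 -0.04] F [-1.2 -0.3  4.5] w 57.8
```

```bash
python3 -m jog '[[[0,0,0.01,0,0,0,110],[0,0,0.03,0,0,0,110],[0,0,0.06,0,0,0,110],[0,0,0.095,0,0,0,110],[0,0,0.096,0,0,0,110],[0,0,0.096,0,0,0,110]]]';  python3 - <<'E'
from h import *
im,m=shot("w4")
E
```

```text
clock: 4.92
eef_pos: [0.4867, -0.267, 0.1026]
tool_rot: [0.717, 0.697, 0.001, 0.003]
ft_force: [0.8, -0.7, -1.1]
grip_width: 0.0575
4.92 [ 486.7 -267.   102.6] jaw -1.67 tilt [ 0.32 -0.17] F [ 0.8 -0.7 -1.1] w 57.5
4.97 [ 485.3 -266.2  100.7] jaw -1.67 tilt [ 0.11 -0.06] F [-0.5  0.7 -1. ] w 57.4
```

View pics/w4.png

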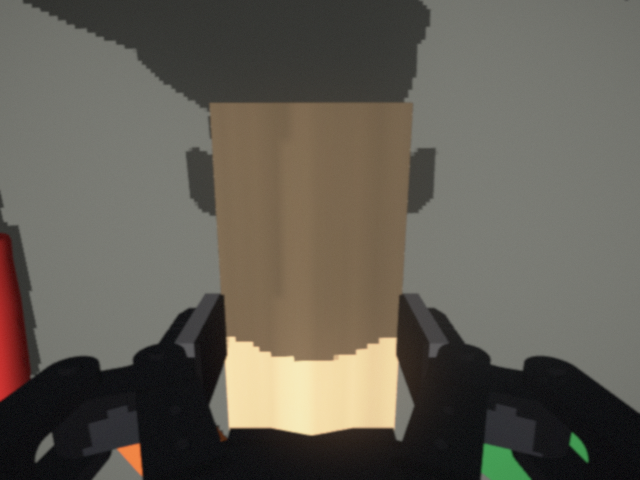

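Held level: the sheet spans columns 215–410 between the pads, with its near (+y) edge at row 102. Now its offset in the jaws as the wrist camera sees it.

```bash
python3 - <<'E'
from h import *
im=cv2.imread("pics/w4.png"); m=dict(np.load("w4.npz"))
H,S,V=cv2.split(cv2.cvtColor(im,cv2.COLOR_BGR2HSV)); M=((S>60)&(V>70)&(H<34)).astype(np.uint8)
tcp=np.array([.4867,-.267]);z=.1026+.0017
L=[];Rr=[]
for r in range(120,280,4):
    x=np.flatnonzero(M[r,150:480])+150; L.append((x[0]-.5,r)); Rr.append((x[-1]+.5,r))
c=np.flatnonzero(M[:,310])[0]
l=ray(m,L,z);q=ray(m,Rr,z)
print("centre line rel TCP mm",((l+q)/2)[[0,-1]][:,:2]*1000-tcp*1000,"width",(q-l)[[0,-1],0]*1000)
for u in(230,310,390):
    r=np.flatnonzero(M[80:,u])[0]+79.5; print("edge",ray(m,(u,r),z)[0,:2]*1000-tcp*1000)
E
```

```text
centre line rel TCP mm [[ 2.05610912 65.97775369]
 [ 0.7218927  16.96084466]] width [59.74575886 59.60549692]
edge [-21.35489985  71.90148226]
edge [ 2.02268295 71.2041997 ]
edge [25.45745922 70.50521123]
```

```bash
python3 -m jog '[[[0.1276,0.222,0,0,0,-10.6,110],[0.1276,0.222,0,0,0,-10.6,110],[0.1276,0.222,0,0,0,-10.6,110],[0.1276,0.222,0,0,0,-10.6,110],[0.1276,0.222,0,0,0,-10.6,110],[0.1276,0.222,0,0,0,-10.6,110],[0.1276,0.222,-0.02,0,0,-10.6,110],[0.1276,0.222,-0.035,0,0,-10.6,110],[0.1276,0.222,-0.035,0,0,-10.6,110],[0.1276,0.222,-0.035,0,0,-10.6,110]]]';  python3 - <<'E'
from h import *
im,m=shot("w5")
E
```

```text
clock: 5.8
eef_pos: [0.61, -0.0436, 0.0618]
tool_rot: [0.778, 0.628, -0.002, -0.002]
ft_force: [-0.3, 0.4, -0.2]
grip_width: 0.0573
5.8 [610.  -43.6  61.8] jaw -12.25 tilt [-0.37  0.02] F [-0.3  0.4 -0.2] w 57.3
5.85 [611.1 -44.1  63.3] jaw -12.29 tilt [-0.19  0.01] F [0.3 1.  0.1] w 57.8
```

```bash
python3 -m jog '[[[0,0,-0.012,0,0,0,110],[0,0,-0.012,0,0,0,110],[0,0,-0.012,0,0,0,110],[0,0,-0.012,0,0,0,110],[0,0,-0.012,0,0,0,110],[0,0,-0.012,0,0,0,110]]]';  python3 - <<'E'
from h import *
im,m=shot("w6")
E
```

```text
clock: 6.35
eef_pos: [0.6128, -0.0443, 0.0534]
tool_rot: [0.779, 0.627, 0.001, 0.0]
ft_force: [-0.3, -0.5, 0.3]
grip_width: 0.058
6.35 [612.8 -44.3  53.4] jaw -12.3 tilt [ 0.08 -0.  ] F [-0.3 -0.5  0.3] w 58.0
6.4 [612.7 -44.2  53.3] jaw -12.29 tilt [ 0.06 -0.  ] F [ 0.4  0.2 -0.2] w 57.8
```

View pics/w6.png

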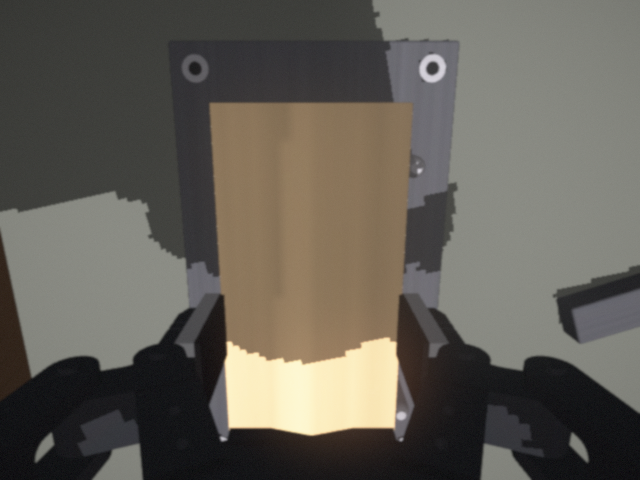

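The sheet is held over the jig. The jig's +y corners are at (170,41) and (459,41), and the first pin's top is at (418,166). I check these against the estimate.

```bash
python3 - <<'E'
from h import *
m=dict(np.load("w6.npz")); a=np.radians(-12.3); A=np.array([[np.cos(a),np.sin(a)],[-np.sin(a),np.cos(a)]]); c=np.array([614.4,-44.3])
f=lambda uv,z:((ray(m,uv,z)[:,:2]*1000-c)@A.T).round(1)
print("jig corners",f([(170,41),(459,41)],.012)); print("pin",f([(418,163)],.037)); print("screws",f([(195,68),(432,68)],.012))
print("sheet edge",f([(210,102.5),(412,102.5)],.055),"TCP",(A@(np.array([612.7,-44.2])-c)))
E
```

```text
jig corners [[-54.   94.5]
 [ 54.5  94.4]]
pin [[35.8 51.4]]
screws [[-45.3  85. ]
 [ 45.   85. ]]
sheet edge [[-30.9  70.7]
 [ 28.4  70.7]] TCP [-1.68228052 -0.2644471 ]
```

```bash
python3 -m jog '[[[0,0,-0.01,0,0,0,110],[0,0,-0.02,0,0,0,110],[0,0,-0.025,0,0,0,110],[0,0,-0.027,0,0,0,110],[0,0,-0.028,0,0,0,110],[0,0,-0.0285,0,0,0,110],[0,0,-0.0285,0,0,0,110],[0,0,-0.0285,0,0,0,110]]]';  python3 -c "
from h import *
st()"
```

```text
clock: 7.07
eef_pos: [0.6117, -0.0439, 0.0244]
tool_rot: [0.779, 0.628, -0.0, -0.0]
ft_force: [-3.3, -0.1, 6.8]
grip_width: 0.0577
7.07 [611.7 -43.9  24.4] jaw -12.27 tilt [-0.06  0.  ] F [-3.3 -0.1  6.8] w 57.7
```

```bash
python3 -m jog '[[[0,0,0,0,0,0,100],[0,0,0,0,0,0,85],[0,0,0,0,0,0,45],[0,0,0,0,0,0,40],[0,0,0,0,0,0,40],[0,0,0.02,0,0,0,40],[0,0,0.06,0,0,0,40],[0,0,0.1,0,0,0,40],[0,0,0.14,0,0,0,40]]]'; python3 -m jog '[[[0,0,0.05,0,0,0,40],[0,0,0.08,0,0,0,40],[0,0,0.08,0,0,0,40],[0,0,0.08,0,0,0,40],[0,0,0.08,0,0,0,40]]]'; python3 - <<'E'
from h import *
im,m=shot("w7")
H,S,V=cv2.split(cv2.cvtColor(im,cv2.COLOR_BGR2HSV))
[print(r) for r in rects((H>10)&(H<34)&(S>50)&(V>70),m,.026,1000,60000)]
E
```

```text
clock: 7.82
eef_pos: [0.6117, -0.0439, 0.1646]
tool_rot: [0.779, 0.627, -0.001, -0.001]
ft_force: [1.0, -0.5, 0.1]
grip_width: 0.0715
clock: 8.23
eef_pos: [0.6122, -0.0439, 0.2434]
tool_rot: [0.779, 0.627, -0.0, -0.0]
ft_force: [0.0, -0.3, -0.5]
grip_width: 0.0721
8.23 [612.2 -43.9 243.4] jaw -12.27 tilt [-0.03 -0.  ] F [ 0.  -0.3 -0.5] w 72.1
8.28 [611.6 -43.9 242.3] jaw -12.27 tilt [-0.17  0.01] F [-0.5 -0.5 -0.8] w 72.0
(array([441. , -19.8], dtype=float32), np.float32(-11.3), 137.1, 58.9, array([105., 221.]))
(array([611.9, -43.6], dtype=float32), np.float32(-12.3), 141.8, 61.0, array([310., 197.]))
```

View pics/w7.png

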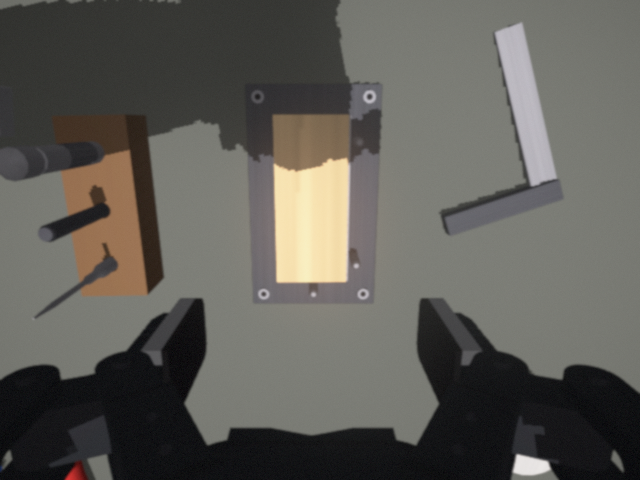

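```bash
python3 - <<'E'
from h import *
im=cv2.imread("pics/w7.png"); m=dict(np.load("w7.npz"))
g=cv2.cvtColor(im,cv2.COLOR_BGR2GRAY)
s=[]
for u,v in [(257,97),(370,97),(264,295),(363,295)]:
    p=g[v-9:v+10,u-9:u+10].astype(float); w=np.clip(p-np.median(p)-15,0,None); yy,xx=np.mgrid[-9:10,-9:10]; s.append((u+(w*xx).sum()/w.sum(),v+(w*yy).sum()/w.sum()))
S=ray(m,s,.012)[:,:2]*1000; c=S.mean(0); v=(S[0]+S[1]-S[2]-S[3]); a=np.arctan2(-v[0],v[1]); print(np.round(s,1),"jig centre",c,np.degrees(a))
A=np.array([[np.cos(a),np.sin(a)],[-np.sin(a),np.cos(a)]]); f=lambda uv,z:((ray(m,uv,z)[:,:2]*1000-c)@A.T).round(1)
print(f(s,.012))
H,Sa,V=cv2.split(cv2.cvtColor(im,cv2.COLOR_BGR2HSV)); M=((H>10)&(H<34)&(Sa>50)&(V>70)).astype(np.uint8); M[:,:240]=0;M[:,380:]=0
cn=max(cv2.findContours(M,0,1)[0],key=cv2.contourArea)[:,0]
w=((ray(m,cn,.026)[:,:2]*1000-c)@A.T); r=cv2.minAreaRect(w.astype(np.float32)); print(r)
print("barrel pins",f([(356,265),(314,294)],.037))
E
```

```text
[[257.3  96.5]
 [369.2  96.5]
 [263.4 293.8]
 [362.8 293.7]] jig centre [614.2668504  -44.71544069] -12.308651579876152
[[-45.   85.2]
 [ 45.   85.2]
 [-45.1 -85.2]
 [ 45.1 -85.2]]
((-2.5889549255371094, 0.5560531616210938), (141.75457763671875, 60.99026870727539), 89.98651123046875)
barrel pins [[ 35.5 -49.3]
 [  0.6 -75.1]]
```

Step 1 looks met, with the sheet at jig (-2.6, +0.6) mm, but the x margin is thin. I'll regrip it and shift it about 1.5 mm.

```bash
python3 -m jog '[[[0,0,-0.04,0,0,0,40],[0,0,-0.08,0,0,0,40],[0,0,-0.12,0,0,0,40],[0,0,-0.16,0,0,0,40],[0,0,-0.19,0,0,0,40],[0,0,-0.205,0,0,0,40],[0,0,-0.205,0,0,0,40],[0,0,-0.205,0,0,0,40],[0,0,-0.205,0,0,0,40]]]'; python3 -c "
from h import *
st()"
```

```text
clock: 9.03
eef_pos: [0.6127, -0.044, 0.0393]
tool_rot: [0.779, 0.627, 0.0, 0.0]
ft_force: [0.4, -0.3, -0.7]
grip_width: 0.0721
9.03 [612.7 -44.   39.3] jaw -12.27 tilt [ 0.01 -0.  ] F [ 0.4 -0.3 -0.7] w 72.1
```

```bash
python3 -m jog '[[[0,0,-0.008,0,0,0,40],[0,0,-0.014,0,0,0,40],[0,0,-0.0143,0,0,0,40],[0.0003,0,-0.0143,0,0,0,70],[0.0006,0,-0.0143,0,0,0,80],[0.001,0,-0.0143,0,0,0,90],[0.001,0,-0.0143,0,0,0,90],[0.001,0,-0.0143,0,0,0,90],[0.001,0,-0.0143,0,0,0,90]]]'; python3 -c "
from h import *
st()"
```

```text
clock: 9.78
eef_pos: [0.6139, -0.044, 0.0257]
tool_rot: [0.779, 0.627, 0.0, 0.0]
ft_force: [-1.2, 0.3, 5.5]
grip_width: 0.0575
9.78 [613.9 -44.   25.7] jaw -12.27 tilt [ 0.08 -0.01] F [-1.2  0.3  5.5] w 57.5
```

```bash
python3 -m jog '[[[0,0,0,0,0,0,80],[0,0,0,0,0,0,60],[0,0,0,0,0,0,40],[0,0,0,0,0,0,40],[0,0,0.02,0,0,0,40],[0,0,0.06,0,0,0,40],[0,0,0.1,0,0,0,40],[0,0,0.14,0,0,0,40],[0,0,0.18,0,0,0,40],[0,0,0.21,0,0,0,40]]]'; python3 -m jog '[[[0,0,0,0,0,0,20],[0,0,0,0,0,0,20]]]'; cat >> h.py <<'E'
def jigframe(im,m,guess=(614.3,-44.7),ang=-12.31):
    a=np.radians(ang); ax=np.array([np.cos(a),np.sin(a)]); ay=np.array([-np.sin(a),np.cos(a)]); g=cv2.cvtColor(im,cv2.COLOR_BGR2GRAY); s=[]
    P=[np.r_[np.array(guess)+sx*45*ax+sy*85.2*ay,12]/1000 for sx,sy in((-1,1),(1,1),(-1,-1),(1,-1))]
    for u,v in proj(m,P).round().astype(int):
        p=g[v-9:v+10,u-9:u+10].astype(float); w=np.clip(p-np.median(p)-15,0,None); yy,xx=np.mgrid[-9:10,-9:10]; s.append((u+(w*xx).sum()/w.sum(),v+(w*yy).sum()/w.sum()))
    S=ray(m,s,.012)[:,:2]*1000; c=S.mean(0); v=S[0]+S[1]-S[2]-S[3]; a=np.arctan2(-v[0],v[1]); A=np.array([[np.cos(a),np.sin(a)],[-np.sin(a),np.cos(a)]])
    print("jig",c.round(1),np.degrees(a).round(2)); print(((S-c)@A.T).round(1).tolist()); return lambda uv,z:(ray(m,uv,z)[:,:2]*1000-c)@A.T
E
python3 - <<'E'
from h import *
im,m=shot("w8"); f=jigframe(im,m)
H,Sa,V=cv2.split(cv2.cvtColor(im,cv2.COLOR_BGR2HSV)); M=((H>10)&(H<34)&(Sa>50)&(V>70)).astype(np.uint8); M[:,:240]=0;M[:,380:]=0
cn=max(cv2.findContours(M,0,1)[0],key=cv2.contourArea)[:,0]
print(cv2.minAreaRect(f(cn,.026).astype(np.float32)))
E
```

```text
clock: 10.62
eef_pos: [0.614, -0.044, 0.2385]
tool_rot: [0.779, 0.627, 0.001, 0.001]
ft_force: [1.4, 0.3, 0.3]
grip_width: 0.0721
clock: 10.78
eef_pos: [0.6148, -0.0441, 0.2374]
tool_rot: [0.779, 0.627, 0.002, 0.002]
ft_force: [-0.4, -0.2, -0.8]
grip_width: 0.0784
10.78 [614.8 -44.1 237.4] jaw -12.28 tilt [ 0.32 -0.02] F [-0.4 -0.2 -0.8] w 78.4
10.83 [613.6 -44.  235. ] jaw -12.27 tilt [ 0.06 -0.  ] F [-0.3  0.1 -1. ] w 79.0
jig [614.1 -44.6] -12.32
[[-45.0, 85.1], [45.0, 85.2], [-45.1, -85.1], [45.1, -85.2]]
((1.8099479675292969, 1.4435348510742188), (65.5289306640625, 141.27870178222656), 0.28767040371894836)
```

```bash
python3 - <<'E'
from h import *
im=cv2.imread("pics/w8.png"); m=dict(np.load("w8.npz")); f=jigframe(im,m)
H,Sa,V=cv2.split(cv2.cvtColor(im,cv2.COLOR_BGR2HSV)); M=(H>10)&(H<34)&(Sa>50)&(V>70); M[:,:240]=0;M[:,380:]=0
M=cv2.morphologyEx(M.astype(np.uint8),cv2.MORPH_OPEN,np.ones((9,9)))
cn=max(cv2.findContours(M,0,1)[0],key=cv2.contourArea)[:,0]
print(cv2.minAreaRect(f(cn,.026).astype(np.float32)))
for r in (130,160,190,220,250,270):
    x=np.flatnonzero(M[r]); print(r,f([(x[0]-.5,r),(x[-1]+.5,r)],.026).round(1).tolist())
E
```

```text
jig [614.1 -44.6] -12.32
[[-45.0, 85.1], [45.0, 85.2], [-45.1, -85.1], [45.1, -85.2]]
((-0.09455490112304688, 1.7882461547851562), (61.474761962890625, 140.4313507080078), 0.1504030078649521)
130 [[-30.8, 60.0], [30.5, 60.0]]
160 [[-30.6, 37.0], [30.2, 37.0]]
190 [[-30.4, 13.2], [30.7, 13.2]]
220 [[-31.0, -11.4], [30.4, -11.5]]
250 [[-30.8, -37.1], [30.9, -37.2]]
270 [[-30.4, -54.7], [30.4, -54.8]]
```

```bash
python3 -m jog '[[[-0.115,0.34,0.012,0,0,-21.5,20],[-0.115,0.34,0.012,0,0,-21.5,20],[-0.115,0.34,0.012,0,0,-21.5,20],[-0.115,0.34,0.012,0,0,-21.5,20],[-0.115,0.34,0.012,0,0,-21.5,20],[-0.115,0.34,0.012,0,0,-21.5,20],[-0.115,0.34,0.012,0,0,-21.5,20],[-0.115,0.34,0.012,0,0,-21.5,20],[-0.115,0.34,0.012,0,0,-21.5,20],[-0.115,0.34,0.012,0,0,-21.5,20]]]'; python3 -m jog '[[[0,0,0,0,0,0,40],[0,0,0,0,0,0,40],[0,0,0,0,0,0,40],[0,0,0,0,0,0,40],[0,0,0,0,0,0,40],[0,0,0,0,0,0,40]]]'
python3 - <<'E'
from h import *
im,m=shot("w9")
g=cv2.cvtColor(im,cv2.COLOR_BGR2GRAY); u,v=proj(m,[.5005,.308,.008])[0].astype(int); print(u,v); print(g[40:340:8,u].tolist(),g[v,u-80:u+80:6].tolist())
H,S,V=cv2.split(cv2.cvtColor(im,cv2.COLOR_BGR2HSV))
[print(r) for r in rects((V>165)&(S<40),m,.008,1000,60000)]
E
```

```text
clock: 11.67
eef_pos: [0.495, 0.3011, 0.2441]
tool_rot: [0.88, 0.475, -0.002, -0.001]
ft_force: [0.2, -0.9, -0.0]
grip_width: 0.0785
clock: 12.17
eef_pos: [0.4989, 0.295, 0.2467]
tool_rot: [0.882, 0.47, -0.0, 0.0]
ft_force: [-0.2, -0.2, -0.8]
grip_width: 0.0719
12.17 [498.9 295.  246.7] jaw -33.88 tilt [-0. -0.] F [-0.2 -0.2 -0.8] w 71.9
12.22 [498.8 295.2 246.8] jaw -33.86 tilt [0. 0.] F [ 0.2  0.7 -0.6] w 72.3
303 186
[74, 68, 75, 67, 68, 69, 103, 99, 108, 109, 89, 79, 84, 87, 106, 122, 227, 227, 227, 227, 227, 227, 227, 227, 227, 226, 227, 225, 169, 139, 137, 137, 135, 133, 134, 133, 132, 133] [65, 66, 65, 72, 132, 134, 133, 134, 223, 224, 226, 227, 227, 227, 228, 227, 228, 228, 228, 223, 138, 138, 138, 137, 137, 136, 136]
(array([487. , 287.8], dtype=float32), np.float32(-33.9), 93.3, 61.3, array([306., 214.]))
```

```bash
python3 -m jog '[[[0.0015,0.0122,-0.04,0,0,0,40],[0.0015,0.0122,-0.08,0,0,0,40],[0.0015,0.0122,-0.12,0,0,0,40],[0.0015,0.0122,-0.16,0,0,0,40],[0.0015,0.0122,-0.19,0,0,0,40],[0.0015,0.0122,-0.21,0,0,0,40],[0.0015,0.0122,-0.21,0,0,0,40],[0.0015,0.0122,-0.21,0,0,0,40],[0.0015,0.0122,-0.21,0,0,0,40],[0.0015,0.0122,-0.21,0,0,0,40]]]'; python3 -c "
from h import *
st()"
```

```text
clock: 13.05
eef_pos: [0.5017, 0.3092, 0.0392]
tool_rot: [0.882, 0.471, 0.002, -0.0]
ft_force: [-0.0, 0.2, 0.2]
grip_width: 0.0719
13.05 [501.7 309.2  39.2] jaw -33.79 tilt [0.23 0.14] F [-0.   0.2  0.2] w 71.9
```

```bash
python3 -m jog '[[[-0.001,-0.0015,-0.01,0,0,0,40],[-0.001,-0.0015,-0.02,0,0,0,40],[-0.001,-0.0015,-0.03,0,0,0,40],[-0.001,-0.0015,-0.034,0,0,0,40],[-0.001,-0.0015,-0.034,0,0,0,40],[-0.001,-0.0015,-0.034,0,0,0,60],[-0.001,-0.0015,-0.034,0,0,0,80],[-0.001,-0.0015,-0.034,0,0,0,110],[-0.001,-0.0015,-0.034,0,0,0,110],[-0.001,-0.0015,-0.034,0,0,0,110]]]'; python3 -c "
from h import *
st()"; python3 -m jog '[[[0,0,0,0,0,0,110],[0,0,0,0,0,0,110],[0,0,0.01,0,0,0,110],[0,0,0.03,0,0,0,110],[0,0,0.06,0,0,0,110],[0,0,0.095,0,0,0,110],[0,0,0.096,0,0,0,110],[0,0,0.096,0,0,0,110],[0,0,0.096,0,0,0,110],[0,0,0.096,0,0,0,110]]]'; python3 - <<'E'
from h import *
im,m=shot("w10")
E
```

```text
clock: 13.88
eef_pos: [0.4996, 0.3072, 0.0037]
tool_rot: [0.882, 0.471, 0.001, -0.0]
ft_force: [-0.9, -0.8, 4.9]
grip_width: 0.0581
13.88 [499.6 307.2   3.7] jaw -33.77 tilt [0.09 0.06] F [-0.9 -0.8  4.9] w 58.1
clock: 14.72
eef_pos: [0.4975, 0.3059, 0.097]
tool_rot: [0.882, 0.471, -0.002, 0.0]
ft_force: [0.6, -0.6, -1.5]
grip_width: 0.0581
14.72 [497.5 305.9  97. ] jaw -33.77 tilt [-0.19 -0.12] F [ 0.6 -0.6 -1.5] w 58.1
14.77 [497.4 305.9  96.8] jaw -33.77 tilt [-0.21 -0.13] F [-0.  -0.5 -1.5] w 58.3
```

View pics/w10.png

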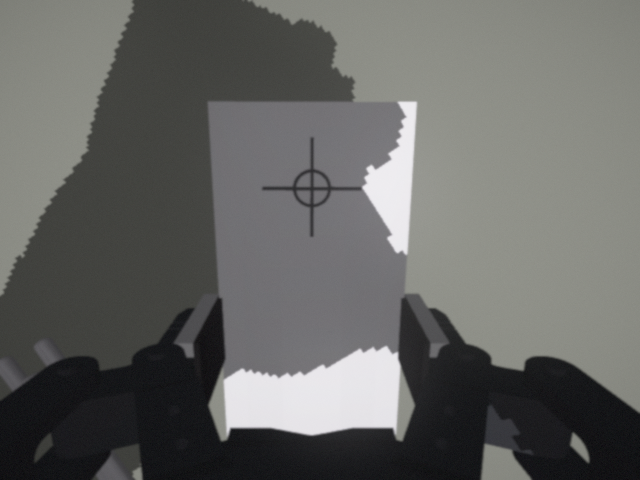

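The plate is held level. Its cross is at (312,188) and its +y edge at row 101. Now its offset in the jaws.

```bash
python3 - <<'E'
from h import *
m=dict(np.load("w10.npz")); p=ray(m,[(312,187.5),(208,101.5),(416.5,101.5)],.097+.0043)[:,:2]*1000-[497.5,305.9]
a=np.radians(-33.77); A=np.array([[np.cos(a),np.sin(a)],[-np.sin(a),np.cos(a)]]); print((p@A.T).round(2))
E
```

```text
[[  0.67  46.58]
 [-29.15  71.38]
 [ 30.65  71.33]]
```

```bash
python3 -m jog '[[[0.115,-0.351,0,0,0,21.5,110],[0.115,-0.351,0,0,0,21.5,110],[0.115,-0.351,0,0,0,21.5,110],[0.115,-0.351,0,0,0,21.5,110],[0.115,-0.351,0,0,0,21.5,110],[0.115,-0.351,0,0,0,21.5,110],[0.115,-0.351,0,0,0,21.5,110],[0.115,-0.351,0,0,0,21.5,110],[0.115,-0.351,0,0,0,21.5,110],[0.115,-0.351,0,0,0,21.5,110]]]';  python3 -m jog '[[[0,0,0,0,0,0,110],[0,0,-0.02,0,0,0,110],[0,0,-0.033,0,0,0,110],[0,0,-0.033,0,0,0,110],[0,0,-0.033,0,0,0,110],[0,0,-0.033,0,0,0,110],[0,0,-0.033,0,0,0,110]]]'; python3 - <<'E'
from h import *
st()
E
```

```text
clock: 15.6
eef_pos: [0.6148, -0.0518, 0.097]
tool_rot: [0.781, 0.624, -0.001, 0.001]
ft_force: [1.7, 0.5, -1.6]
grip_width: 0.0577
clock: 16.18
eef_pos: [0.6144, -0.0434, 0.0666]
tool_rot: [0.778, 0.628, 0.001, 0.0]
ft_force: [0.0, 0.3, -1.4]
grip_width: 0.0584
16.18 [614.4 -43.4  66.6] jaw -12.2 tilt [0.08 0.  ] F [ 0.   0.3 -1.4] w 58.4
```

Correct to the target (612.6, -45.0) and check by picture numbers.

```bash
python3 -m jog '[[[-0.0018,-0.0016,-0.013,0,0,-0.1,110],[-0.0018,-0.0016,-0.013,0,0,-0.1,110],[-0.0018,-0.0016,-0.013,0,0,-0.1,110],[-0.0018,-0.0016,-0.013,0,0,-0.1,110],[-0.0018,-0.0016,-0.013,0,0,-0.1,110]]]'; python3 - <<'E'
from h import *
im,m=shot("w11")
g=cv2.cvtColor(im,cv2.COLOR_BGR2GRAY)
c=np.array([614.2,-44.65]);a=np.radians(-12.31);A=np.array([[np.cos(a),np.sin(a)],[-np.sin(a),np.cos(a)]])
e=cv2.Canny(g,25,60)
cv2.imwrite("pics/w11c.png",im)
H,S,V=cv2.split(cv2.cvtColor(im,cv2.COLOR_BGR2HSV))
# cross & ring: dark on plate near expected pixel
roi=g[140:240,260:365]; b=(roi<np.median(roi)*.72).astype(np.uint8); x=b.sum(0).argmax()+260; y=b.sum(1).argmax()+140; print("cross px",x,y)
print("cross jig",(A@(ray(m,(x,y),.0536+.0043)[0,:2]*1000-c)).round(1))
E
```

```text
clock: 16.6
eef_pos: [0.6127, -0.0458, 0.0536]
tool_rot: [0.779, 0.627, 0.001, 0.0]
ft_force: [-0.1, 0.0, -1.1]
grip_width: 0.0579
16.6 [612.7 -45.8  53.6] jaw -12.36 tilt [ 0.08 -0.  ] F [-0.1  0.  -1.1] w 57.9
16.65 [612.7 -45.8  53.6] jaw -12.37 tilt [ 0.08 -0.  ] F [ 0.1  0.8 -2.5] w 57.8
cross px 311 188
cross jig [-0.9 44.8]
```

View pics/w11.png

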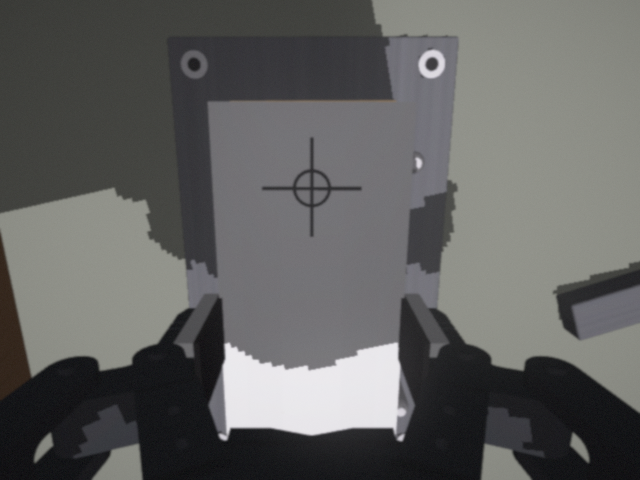

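The plate is centred above the sheet: cross at jig (-0.9, 44.8), want about (-0.5, 45.8). Fine shift, then lower.

```bash
python3 -m jog '[[[0.0005,0.001,-0.006,0,0,0,110],[0.0006,0.001,-0.012,0,0,0,110],[0.0006,0.001,-0.017,0,0,0,110],[0.0006,0.001,-0.02,0,0,0,110],[0.0006,0.001,-0.022,0,0,0,110],[0.0006,0.001,-0.023,0,0,0,110],[0.0006,0.001,-0.0233,0,0,0,110],[0.0006,0.001,-0.0235,0,0,0,110],[0.0006,0.001,-0.0235,0,0,0,110]]]';  python3 -c "
from h import *
st()"
```

```text
clock: 17.4
eef_pos: [0.6128, -0.0449, 0.0297]
tool_rot: [0.779, 0.627, 0.0, 0.0]
ft_force: [-2.0, -0.3, 1.4]
grip_width: 0.058
17.4 [612.8 -44.9  29.7] jaw -12.37 tilt [ 0.03 -0.  ] F [-2.  -0.3  1.4] w 58.0
```

```bash
python3 -m jog '[[[0,0,-0.0003,0,0,0,100],[0,0,-0.0003,0,0,0,85],[0,0,-0.0003,0,0,0,60],[0,0,0,0,0,0,40],[0,0,0,0,0,0,40],[0,0,0.02,0,0,0,40],[0,0,0.06,0,0,0,40],[0,0,0.1,0,0,0,40],[0,0,0.14,0,0,0,40],[0,0,0.18,0,0,0,40]]]'; python3 -m jog '[[[0,0,0.03,0,0,0,40],[0,0,0.03,0,0,0,40],[0,0,0.03,0,0,0,40],[0,0,0.03,0,0,0,40],[0,0,0.03,0,0,0,40]]]'; python3 - <<'E'
from h import *
im,m=shot("w12"); f=jigframe(im,m)
g=cv2.cvtColor(im,cv2.COLOR_BGR2GRAY)
a=np.radians(-12.31); C=np.array([.6142,-.0447]); P=np.r_[C+.045*np.array([-np.sin(a),np.cos(a)]),.034]
u,v=proj(m,P)[0].round().astype(int); roi=g[v-22:v+23,u-22:u+23]; bg=cv2.medianBlur(roi,21); b=(bg.astype(int)-roi>18)
x=b.sum(0).argmax()+u-22; y=b.sum(1).argmax()+v-22; print("cross px",x,y,(u,v),"jig",f((x,y),.034).round(1),"world",ray(m,(x,y),.034)*1000)
cv2.imwrite("pics/w12.png",im)
# block/tools: expected scriber, punch rough
E
```

```text
clock: 18.23
eef_pos: [0.6126, -0.0448, 0.2109]
tool_rot: [0.779, 0.627, 0.0, 0.0]
ft_force: [0.7, -0.2, 0.4]
grip_width: 0.0722
clock: 18.65
eef_pos: [0.6118, -0.0448, 0.2372]
tool_rot: [0.779, 0.627, -0.001, -0.001]
ft_force: [-0.4, -0.2, -0.3]
grip_width: 0.0717
18.65 [611.8 -44.8 237.2] jaw -12.37 tilt [-0.2   0.01] F [-0.4 -0.2 -0.3] w 71.7
18.7 [611.7 -44.8 237. ] jaw -12.37 tilt [-0.23  0.01] F [ 0.1 -0.8  0.7] w 72.1
jig [614.4 -44.8] -12.31
[[-45.0, 85.2], [45.0, 85.2], [-45.1, -85.2], [45.1, -85.3]]
cross px 314 147 (np.int64(314), np.int64(148)) jig [[-0.4 46. ]] world [[6.23754224e+02 2.38086915e-01 3.40000000e+01]]
```

View pics/w12.png

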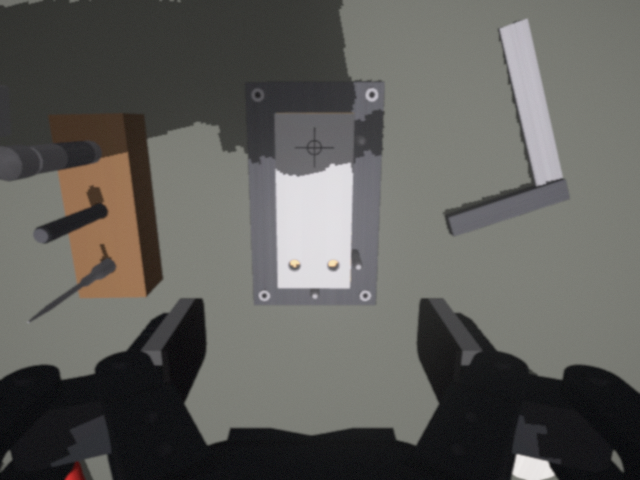

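The plate lies at jig (-0.4, +1.0) mm, with its cross at px (314,147) and holes at the -y end. Now to the punch, at the block's +y hole.

```bash
python3 -m jog '[[[-0.155,0.081,0.025,0,0,0,0],[-0.155,0.081,0.025,0,0,0,0],[-0.155,0.081,0.025,0,0,0,0],[-0.155,0.081,0.025,0,0,0,0],[-0.155,0.081,0.025,0,0,0,0],[-0.155,0.081,0.025,0,0,0,0],[-0.155,0.081,0.025,0,0,0,0],[-0.155,0.081,0.025,0,0,0,0],[-0.155,0.081,0.025,0,0,0,0],[-0.155,0.081,0.025,0,0,0,0]]]'; python3 -m jog '[[[0,0,0,0,0,0,0],[0,0,0,0,0,0,0],[0,0,0,0,0,0,0]]]'; python3 - <<'E'
from h import *
im,m=shot("w13")
for P in [(.457,.0345,.139),(.457,.0345,.042)]: print(proj(m,P))
E
```

```text
clock: 19.53
eef_pos: [0.4585, 0.0356, 0.2635]
tool_rot: [0.78, 0.626, -0.0, -0.0]
ft_force: [-0.1, 0.3, -0.1]
grip_width: 0.0855
clock: 19.78
eef_pos: [0.4579, 0.0359, 0.264]
tool_rot: [0.779, 0.627, -0.0, -0.0]
ft_force: [0.5, -0.3, 0.2]
grip_width: 0.0854
19.78 [457.9  35.9 264. ] jaw -12.4 tilt [-0.03 -0.  ] F [ 0.5 -0.3  0.2] w 85.4
19.83 [457.9  36.  264.1] jaw -12.39 tilt [-0.02 -0.  ] F [-0.2 -0.3 -0. ] w 85.3
[[309.56387718 233.68219252]]
[[309.89165346 204.53184086]]
```

View pics/w13.png

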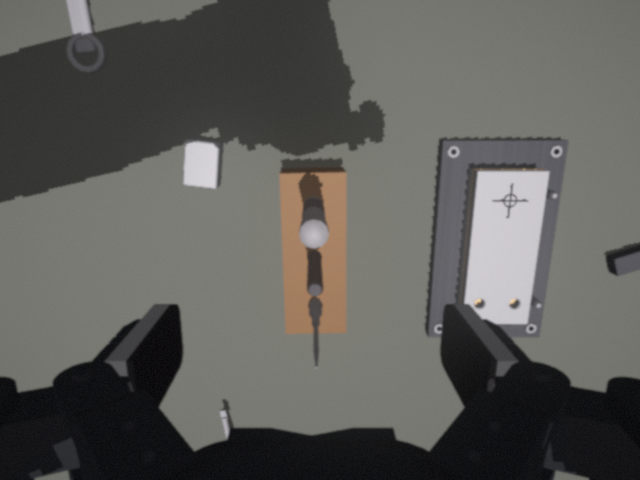

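The cap is at about (314,234), the block spans columns 281–347, and the pin punch and scriber lie behind it. The cross is at (510,200).

```bash
python3 - <<'E'
from h import *
im=cv2.imread("pics/w13.png"); m=dict(np.load("w13.npz"))
H,S,V=cv2.split(cv2.cvtColor(im,cv2.COLOR_BGR2HSV))
[print("block",r) for r in rects(cv2.morphologyEx(((H<25)&(S>70)&(V>60)).astype(np.uint8),cv2.MORPH_CLOSE,np.ones((25,25))),m,.042,4000,40000)]
g=cv2.cvtColor(im,cv2.COLOR_BGR2GRAY); print(g[234,290:338:2].tolist(),g[212:256:2,314].tolist())
M=((S<45)&(V>130)).astype(np.uint8); M[:,:295]=0;M[:,335:]=0;M[:212]=0;M[258:]=0
for c in cv2.findContours(M,0,1)[0]:
    if cv2.contourArea(c)>60: (q,r)=cv2.minEnclosingCircle(c); print("cap",q,r,ray(m,q,.139)*1000)
print("cross",ray(m,(510,200),.034)*1000)
print("pinpunch top",ray(m,(315,289),.118)*1000)
E
```

```text
block (array([450.6,  -9. ], dtype=float32), np.float32(-11.3), 148.6, 54.2, array([314., 250.]))
[139, 138, 140, 137, 142, 149, 158, 167, 177, 181, 184, 190, 192, 189, 184, 176, 169, 164, 161, 151, 139, 137, 139, 139] [72, 69, 70, 81, 134, 153, 161, 169, 176, 181, 187, 192, 194, 187, 183, 179, 173, 164, 119, 63, 54, 55]
cap (313.5, 233.1842041015625) 14.849153518676758 [[459.44958066  34.2848019  139.        ]]
cross [[6.24095384e+02 3.71523065e-02 3.40000000e+01]]
pinpunch top [[450.85636789 -10.32182466 118.        ]]
```

```bash
python3 -m jog '[[[0.0015,-0.0014,-0.03,0,0,0,0],[0.0015,-0.0014,-0.06,0,0,0,0],[0.0015,-0.0014,-0.09,0,0,0,0],[0.0015,-0.0014,-0.12,0,0,0,0],[0.0015,-0.0014,-0.15,0,0,0,0],[0.0015,-0.0014,-0.17,0,0,0,0],[0.0015,-0.0014,-0.177,0,0,0,0],[0.0015,-0.0014,-0.177,0,0,0,0],[0.0015,-0.0014,-0.177,0,0,0,0],[0.0015,-0.0014,-0.177,0,0,0,0]]]'; python3 -c "
from h import *
st()"
```

```text
clock: 20.67
eef_pos: [0.4607, 0.0349, 0.0888]
tool_rot: [0.779, 0.627, 0.001, 0.001]
ft_force: [0.4, -0.0, 0.5]
grip_width: 0.0854
20.67 [460.7  34.9  88.8] jaw -12.37 tilt [0.17 0.01] F [ 0.4 -0.   0.5] w 85.4
```

```bash
python3 -m jog '[[[-0.0006,0,-0.002,0,0,0,100],[-0.0006,0,-0.002,0,0,0,150],[-0.0006,0,-0.002,0,0,0,180],[-0.0006,0,-0.002,0,0,0,190],[-0.0006,0,-0.002,0,0,0,200],[-0.0006,0,-0.002,0,0,0,215],[-0.0006,0,-0.002,0,0,0,230],[-0.0006,0,-0.002,0,0,0,240],[-0.0006,0,-0.002,0,0,0,240],[-0.0006,0,-0.002,0,0,0,240]]]'; python3 -m jog '[[[0,0,0,0,0,0,240],[0,0,0,0,0,0,240]]]'; python3 -c "
from h import *
st()"
```

```text
clock: 21.5
eef_pos: [0.4587, 0.0348, 0.0855]
tool_rot: [0.779, 0.627, 0.0, 0.0]
ft_force: [-0.7, -0.5, 4.6]
grip_width: 0.0147
clock: 21.67
eef_pos: [0.4588, 0.0348, 0.0855]
tool_rot: [0.779, 0.627, 0.0, 0.0]
ft_force: [-1.7, -0.9, 5.6]
grip_width: 0.0149
21.67 [458.8  34.8  85.5] jaw -12.37 tilt [0.03 0.  ] F [-1.7 -0.9  5.6] w 14.9
```

```bash
python3 -m jog '[[[0,0,0.01,0,0,0,240],[0,0,0.03,0,0,0,240],[0,0,0.06,0,0,0,240],[0,0,0.08,0,0,0,240],[0,0,0.08,0,0,0,240],[0.04,-0.0086,0.08,0,0,0,240],[0.08,-0.0172,0.08,0,0,0,240],[0.12,-0.0258,0.08,0,0,0,240],[0.15,-0.0323,0.08,0,0,0,240],[0.1648,-0.0346,0.08,0,0,0,240]]]'; python3 -m jog '[[[0,0,0,0,0,0,240],[0,0,-0.02,0,0,0,240],[0,0,-0.03,0,0,0,240],[0,0,-0.035,0,0,0,240],[0,0,-0.035,0,0,0,240],[0,0,-0.035,0,0,0,240],[0,0,-0.035,0,0,0,240]]]'; python3 - <<'E'
from h import *
im,m=shot("w14")
cv2.imwrite("pics/w14.png",im)
E
```

```text
clock: 22.5
eef_pos: [0.6262, -0.001, 0.1627]
tool_rot: [0.78, 0.626, -0.0, 0.0]
ft_force: [-0.8, 1.0, -0.6]
grip_width: 0.0143
clock: 23.08
eef_pos: [0.6235, 0.0003, 0.1311]
tool_rot: [0.779, 0.627, 0.0, 0.0]
ft_force: [-0.4, -1.0, -0.8]
grip_width: 0.0142
23.08 [6.235e+02 3.000e-01 1.311e+02] jaw -12.36 tilt [0.06 0.  ] F [-0.4 -1.  -0.8] w 14.2
23.13 [6.238e+02 3.000e-01 1.314e+02] jaw -12.36 tilt [0.1 0. ] F [ 0.2 -0.  -1.1] w 14.2
```

No more views are available, so I check numerically, looking for the nib and cross around their predicted pixels.

```bash
python3 - <<'E'
from h import *
im=cv2.imread("pics/w14.png"); m=dict(np.load("w14.npz")); g=cv2.cvtColor(im,cv2.COLOR_BGR2GRAY)
t=[.6236,.0003,.0538]; print("tip",proj(m,t),"snout base",proj(m,[.6236,.0003,.0878]),"cross",proj(m,[.624,.0001,.034]))
u,v=proj(m,[.624,.0001,.034])[0].round().astype(int)
for r in range(v-36,v+66,3): print(r,' '.join(f"{x:3d}" for x in g[r,u-40:u+42:3]))
print(u-40)
E
```

```text
tip [[310.53147906 254.08815521]] snout base [[310.59980979 277.16507061]] cross [[311.2794606  243.73473478]]
208 122 122 122 120 123 122 123 122 121 122 124 124 122 125 124 123 124 124 124 124 124 124 123 124 124 124 123 123
211 122 121 121 124 123 122 123 122 123 122 124 124 125 124 126 125 124 126 124 125 125 126 124 125 124 126 129 153
214 123 124 124 123 122 125 124 124 123 124 125 126 125 125 124 125 124 125 127 127 125 126 124 126 126 124 185 240
217 123 124 125 124 122 125 125 125 125 126 125 126 126 116 126 125 126 126 127 127 126 126 126 128 153 211 234 244
220 124 125 125 125 124 123 125 126 125 125 127 126 125  95 127 125 126 127 127 128 128 126 126 128 198 246 246 245
223 125 125 125 125 125 124 125 125 127 126 126 127 125  94 127 127 126 128 128 128 128 129 129 128 161 245 245 246
226 125 125 126 126 126 125 126 129 127 128 128 127 128  95 127 127 130 129 128 127 140 179 213 234 243 246 246 246
229 127 126 126 127 128 128 126 129 128 126 126 126 128  97 127 129 129 130 128 131 212 246 246 246 246 246 246 246
232 184 186 193 127 132 131 129 128 128 128 128 129 129  97 1
[... 2258 characters left out ...]

292 125  95  97  96  95  65  60  71  74  80  78  74  78  83  81  80  78  82  77  77  76  66  74 100 100  99 100 155
295 102  96  96  97  93  61  61  71  72  77  76  75  78  78  79  77  82  78  76  76  73  62  69  96  98 100 100 122
298  96  95  94  96  86  60  58  70  70  77  73  75  78  78  74  76  77  77  76  73  72  63  63  93  98  98  99 103
301  92  92  94  94  81  58  56  67  71  75  74  74  77  77  77  74  74  77  73  74  70  59  60  90  96  97  96  97
304  92  93  93  93  77  55  54  67  68  73  71  70  74  77  76  76  72  75  73  71  70  57  59  82  96  97  96  95
307  90  92  92  93  65  52  54  66  69  74  70  74  81  84  83  78  76  73  74  68  69  57  57  74  95  94  93  95
271
```

Measured: nib tip column about 311.4 at row 254, cross at (310.3, 244). A -0.6 mm shift in x is needed, and the punch looks upright. I lower it close to the plate.

```bash
python3 -m jog '[[[-0.0006,0,-0.006,0,0,0,240],[-0.0006,0,-0.012,0,0,0,240],[-0.0006,0,-0.016,0,0,0,240],[-0.0006,0,-0.0175,0,0,0,240],[-0.0006,0,-0.0175,0,0,0,240],[-0.0006,0,-0.0175,0,0,0,240]]]'; python3 -m jog '[[[0,0,0,0,0,0,240],[0,0,-0.001,0,0,0,240],[0,0,-0.002,0,0,0,240],[0,0,-0.002,0,0,0,240],[0,0,-0.002,0,0,0,240]]]'; python3 -c "
from h import *
st()"
```

```text
clock: 23.63
eef_pos: [0.6227, 0.0002, 0.1125]
tool_rot: [0.779, 0.627, -0.0, -0.0]
ft_force: [1.2, 0.7, -1.5]
grip_width: 0.0146
clock: 24.05
eef_pos: [0.6231, 0.0001, 0.1112]
tool_rot: [0.779, 0.627, 0.0, 0.0]
ft_force: [1.0, -0.3, 0.7]
grip_width: 0.0144
24.05 [6.231e+02 1.000e-01 1.112e+02] jaw -12.37 tilt [ 0.05 -0.  ] F [ 1.  -0.3  0.7] w 14.4
```

```bash
python3 -m jog '[[[0,0,-0.001,0,0,0,240],[0,0,-0.002,0,0,0,240],[0,0,-0.002,0,0,0,240],[0,0,-0.002,0,0,0,240]]]'; python3 -m jog '[[[0,0,-0.001,0,0,0,240],[0,0,-0.0015,0,0,0,240],[0,0,-0.0015,0,0,0,240],[0,0,-0.0015,0,0,0,240],[0,0,-0.0015,0,0,0,240]]]'; python3 -c "
from h import *
st()"
```

```text
clock: 24.38
eef_pos: [0.6232, 0.0001, 0.1093]
tool_rot: [0.779, 0.627, 0.0, 0.0]
ft_force: [-0.5, 0.6, 3.4]
grip_width: 0.0144
clock: 24.8
eef_pos: [0.6231, 0.0002, 0.1076]
tool_rot: [0.779, 0.627, 0.0, 0.0]
ft_force: [0.1, -0.4, 4.2]
grip_width: 0.0144
24.8 [6.231e+02 2.000e-01 1.076e+02] jaw -12.37 tilt [0.05 0.  ] F [ 0.1 -0.4  4.2] w 14.4
```

```bash
python3 -m jog '[[[0,0,-0.0005,0,0,0,240],[0,0,-0.0008,0,0,0,240],[0,0,-0.0008,0,0,0,240],[0,0,-0.0008,0,0,0,240],[0,0,-0.0008,0,0,0,240],[0,0,-0.0008,0,0,0,240]]]'; python3 - <<'E'
from h import *
F=[]
for i in range(6): im=bot.camera("wrist"); F.append(bot.get_obs()["ft_force"][2])
m=bot.camera_model("wrist"); print(np.round(F,1),np.mean(F)); st(); g=cv2.cvtColor(im,cv2.COLOR_BGR2GRAY)
f=jigframe(im,m)
for n,P in dict(tip=[.6231,.0002,.034]).items():
    u,v=proj(m,P)[0].round().astype(int); print(n,u,v)
for r in range(v-27,v+19,3): print(r,' '.join(f"{x:3d}" for x in g[r,u-36:u+38:3]))
print("col0",u-36)
E
```

```text
clock: 25.3
eef_pos: [0.6231, 0.0001, 0.1068]
tool_rot: [0.779, 0.627, 0.0, 0.0]
ft_force: [-0.2, 0.0, 5.3]
grip_width: 0.0144
[5.3 5.8 5.5 5.4 6.  5.3] 5.566277874781875
25.6 [6.231e+02 1.000e-01 1.068e+02] jaw -12.37 tilt [ 0.05 -0.  ] F [0.1 0.2 5.3] w 14.4
jig [nan nan] nan
[[nan, nan], [nan, nan], [nan, nan], [nan, nan]]
tip 310 257
230 124 125 125 124 125 126 127 126 126 127 127 125  98 118 128 126 127 128 127 127 128 127 127 126 127
233 125 124 124 126 127 126 127 127 127 127 128 128  99 118 126 127 127 128 128 128 127 127 127 127 126
236 125 125 126 126 127 128 127 126 127 126 125 128  98 118 126 128 128 128 128 127 128 126 128 128 129
239 124 127 128 127 127 127 127 127 126 127 126 127 100 120 127 127 127 128 126 129 129 127 128 129 127
242 128 126 126 128 126 127 129 125 124 125 128 126 100 118 128 127 126 129 129 129 128 130 130 130 139
245 128 128 128 128 128 128 129 130 128 126 127 118  92 108 125 129 127 129 128 129 137 190 216 237 245
248 128 128 128 128 127 128 127 128 129 123  94  92  84  94  85 110 130 128 129 130 156 247 248 248 248
251 131 128 129 129 126 130 128 
[... 443 characters left out ...]
  96 111 241 248 248 248 248 248 247 248 247
266 247 247 247 247 248 247 248 248 241 146  98  99 100  99  97  99 166 244 248 248 248 247 248 248 248
269 247 247 247 248 247 247 247 242 140  96  99  97  98  95  96  96  99 141 241 248 248 248 248 248 248
272 247 247 247 247 247 247 246 154  95  92  83  79  84  83  80  85  94  98 168 247 247 248 248 248 247
275 247 247 247 247 247 247 242 104  82  81  78  81  83  82  78  81  83  90 122 244 248 247 248 247 247
col0 274h.py:32: RuntimeWarning: invalid value encountered in scalar divide
  p=g[v-9:v+10,u-9:u+10].astype(float); w=np.clip(p-np.median(p)-15,0,None); yy,xx=np.mgrid[-9:10,-9:10]; s.append((u+(w*xx).sum()/w.sum(),v+(w*yy).sum()/w.sum()))
```

The nib is at column 311 on the cross, whose lines are at column 310.5 and row 257. Net push is about 6.7 N, and the pose is steady and upright. I hand it in.

```bash
python3 -c "
from h import *
bot.job_done(); st()"
```

```text
the job is handed in; nothing more can be done
the job is handed in; nothing more can be done
```

The sheet and marked plate are stacked in the jig, and the gripper is holding the punch upright on the cross, pressed and unfired. I handed the job in at about 25.6 s of the 72 s; no verdict was reported.

**Last checks:**
- **Sheet:** it first sat at jig (-2.6, +0.6) mm, so I regripped and moved it. It then measured about (-0.1, +1) mm.
- **Marked plate:** its centre measured about (-0.4, +1.0) mm from the jig's. The mark is up at the +y end and the drilled holes are at the -y end.
- **Punch:** the tip is within about 1 mm of the cross, and the tool axis is within about 0.1° of vertical.
- **Push:** about 6.7 N net and steady.

**Disagreements and gaps:**
- **Nib depth:** the force suggests about 3.7 mm and the arm's height about 4.5 mm; both are inside the limits.
- **Camera offset:** the top and wrist cameras disagreed by about 4 mm in y. I used the wrist camera, which matched the jaws within about 0.7 mm.
- **Final look:** the picture limit was used up, so I checked the punch on the cross from pixel values only. The final re-measurement of the jig failed because the fingers hid its screws, so I did not re-measure the stack after pressing.

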